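Feed the cutting pack into the die cutter

TASK

Load the hand-cranked die cutter: push the taped cutting pack along the feed table with the fingers, in between the two side cheeks, until its front edge rests against the roller, ready for cranking. The pack is only to be pushed: keep it flat on the table, do not pick it up and do not ram it. Leave the pincushion, the thread spool and the tin where they stand.

Things in the scene. Friction and masses are not known exactly. Their poses are not given: they have to be found in the camera images.
- cutter: Roller die cutter, fixed and rigid, turned up to 0.3 rad. Origin: on the work surface under the roller line. x: feed direction, z up. Smooth flat dark plate (feed table, deck, delivery table) with its top 24 mm above the work surface, x -275 to 275 mm, y -90 to 90 mm, no side edges. On it two light grey cheeks with the gap between them, and a roller cover behind x = -10 mm, 150 mm high.
- mouth (a point): Point on the cutter (x -57.5 mm, y 0, on the deck; cutter's axes): middle of the start of the narrow gap. The cheeks are 35 mm thick, 135 mm high, 111 mm apart inside (y -55.5 to 55.5), x -75 to 75 mm; their front ends are half-round, radius 17.5 mm, so that the full narrow gap starts here. The gap is open above up to x = -10 mm.
- nip (a point): Point on the cutter (x 0, y 0, on the deck; cutter's axes): middle of the line where the fixed steel upper roller, lying across the gap, stops the pack's front edge. The crank at the cutter's -y side is fixed and needs no touching: it takes up x 20 to 135, y -90 to -185 mm, up to 135 mm above the work surface.
- pack: Cutting pack: one rigid block, 160 mm long (x), 105 wide (y), 18 thick, about 0.3 kg: white base plate, plywood die with dark foam, clear top plate, paper tape at both ends. Starts loose on the feed table, front edge 40 to 65 mm short of the cheeks, up to 20 mm off centre, skewed up to 0.3 rad. Origin: centre of its underside; x towards the machine. Loaded: origin 80 mm short of the nip, 3 mm free each side.
- pincushion: Blue domed pincushion on a round wooden foot, 72 mm wide, 48 mm high with pins up to 64 mm, loose on the work surface beside the feed table. Origin: centre of its underside. Leave alone.
- spool: Spool of dark thread, standing, 38 mm wide, 60 mm high, loose on the work surface beside the feed table. Origin: centre of its underside. Leave alone.
- tin: Round closed aluminium tin, 58 mm wide, 40 mm high, loose on the work surface beside the feed table. Origin: centre of its underside. Leave alone.
Mind the look-alikes: they are no part of the job. What is meant by the pack is not orange, and is the smaller of those in its own colour.

How it is judged (in metres and radians):
At the end, for the whole second after the job is handed in: The pack lies flat and still on the deck between the cheeks, its front edge within 4 mm of the roller, within 6 mm of the middle of the gap and within 0.08 rad of square (x of pack in the frame of nip above -0.084 m and y of pack in the frame of nip between -0.006 and 0.006 m and angle between the x axis of pack and the x axis of cutter, either way round below 0.08 rad and height (world z) of pack below 0.028 m and angle between pack's own z axis and vertical below 0.05 rad and linear speed of pack below 0.01 m/s); the robot touches nothing.
It fails at once if the pack is lifted off the feed table (over 10 mm) or tipped (over 0.15 rad) (height (world z) of pack above 0.034 m or angle between pack's own z axis and vertical above 0.15 rad).
It fails at once if the pack is rammed (over 60 N) against the machine (contact force between pack and cutter above 60 N).
It fails at once if the pincushion is disturbed (over 20 mm) (distance of pincushion from where it was at the start of the episode above 0.02 m).
It fails at once if the spool is disturbed (over 20 mm) (distance of spool from where it was at the start of the episode above 0.02 m).
It fails at once if the tin is disturbed (over 20 mm) (distance of tin from where it was at the start of the episode above 0.02 m).
It also fails if it takes over 64 s, if anything falls off the work surface, if the arm or the gripper's body presses on something with over 40 N, if the wrist force passes 120 N, or if a joint passes its speed limit or range.

ROBOT

A 6-joint arm with a two-finger parallel gripper is mounted at the origin on the work surface. World frame = base frame: x ahead of the robot, y to its left, z up, the work surface at z = 0. Lengths are in m, angles in degrees, forces in N, time in s.
With the tool pointing down it reaches from about 0.325 to 0.85 m from the base axis. Payload 15.5 kg.
Tool frame: the origin (TCP) lies at the very end of the fingers, on their centre line; the grasp point (between the pads) lies arm.grip_depth behind it (arm.grip_depth is the distance from the TCP to the grasp point, in m); z points along the fingers, y is the direction in which the jaws open and shut (so a half turn about z gives the same grasp; the last joint's range is limited). The gripper opens to 91 mm and grips with 3 to 60 N. Pads are 32 mm wide; open, the fingers measure 118 mm over their backs; the gripper's body (76 mm by 178 mm) begins 60 mm behind the grasp point.
Start: joints at [67.695, 28.281, 77.091, -0, 74.628, -5.472], TCP at [0.181, 0.598, 0.214] pointing down, gripper open.
Joint ranges: [-166.48, 166.48], [-47.26, 123.95], [12.59, 153.08], [-70.14, 250.14], [6.76, 159.57], [-176.63, 176.63]. Speed limits (degrees/s): [108.29, 108.29, 147.25, 172.46, 172.46, 172.46].

INTERFACE

Orientations are given as a 3x3 rotation matrix whose columns are the frame's x, y, z axes.
In Python, from rig import arm gives the robot as it stands. Calls block until the motion is done:
- arm.move_to(position, orientation): joint-space move of the TCP to a pose.
- arm.move_l(position, orientation=None, feed=0.15): straight line of the TCP; orientation=None keeps the orientation; feed is the mean speed in m/s.
- arm.move_joints(angles): joint-space move.
- arm.grip(opening): finger opening in m; the grip force is fixed at half the most; returns when the fingers have stopped.
- arm.sleep(seconds).
- arm.solve_ik(position, orientation): joint angles nearest the present ones, or None.
- arm.snapshot(name): name is "side" or "top"; returns the picture (480x640x3 uint8, red, green, blue); there is no depth.
- arm.get_calibration(name): a dict with "intrinsics" (3x3 intrinsics, pixels), "cam_to_world" (4x4, takes a point from camera to world coordinates). Camera axes: x right, y down, z forward; pixel columns grow to the right and rows downward; lengths in m; the calibration is good to about 2 mm. A picture is of the moment at which its call begins. get_calibration takes no time and is no camera call.
A pose or a line that the arm cannot do raises arm.Unreachable and nothing moves.
- arm.sign_off(): hands the job in, once; it reports no verdict.
Readings, each from a call of its own:
- arm.current_t(): time.
- arm.current_joint_positions(): joint angles.
- arm.current_dq(): joint speeds.
- arm.current_tau(): joint torques, N m.
- arm.current_ee_pos(): TCP position.
- arm.current_tool_rot(): TCP orientation.
- arm.current_force(): force on the tool from outside, world axes, zero at the start.
- arm.current_torque(): the same for the moment, N m.
- arm.current_width(): finger opening in m.
Only numpy, scipy, OpenCV 4.12 (cv2) and the standard library are available. Lean on these libraries where they do the work, as an engineer would, in place of code of your own. Each camera call takes 0.05 s, during which the arm holds its last target.

## Working session

There is one attempt and no reset: what is moved stays moved. The work goes in short steps, each a Python script; the robot and the scene stay as the last script left them, time stands still between calls to the robot, and variables do not carry over. Pictures are saved under pics/ and viewed, and the job is handed in when it is done.

```bash
mkdir -p pics; ls; python3 - <<'E'
from rig import arm
import cv2
for n in("top","side"):
    cv2.imwrite(f"pics/{n}0.png",arm.snapshot(n)[:,:,::-1])
    c=arm.get_calibration(n);print(n,c["intrinsics"],c["cam_to_world"])
print(arm.current_t(),arm.grip_depth,arm.current_tool_rot())
E
```

```text
pics
top [[569.45025777   0.         307.70786557]
 [  0.         569.45025777 231.35625334]
 [  0.           0.           1.        ]] [[-0.02396388 -0.99318864  0.11402658  0.44727075]
 [-0.9995825   0.02196271 -0.0187742   0.01539831]
 [ 0.01614199 -0.11442887 -0.99330029  1.18296647]
 [ 0.          0.          0.          1.        ]]
side [[494.78313304   0.         314.94374652]
 [  0.         494.78313304 242.53674505]
 [  0.           0.           1.        ]] [[ 0.9367932  -0.25556531  0.23896626  0.33462258]
 [-0.34976584 -0.66631632  0.65854872 -0.65163921]
 [-0.00907509 -0.7005062  -0.71358861  0.75084251]
 [ 0.          0.          0.          1.        ]]
0.1 0.0188 [[-9.57166005e-01  2.89539396e-01 -4.20365042e-04]
 [ 2.89539681e-01  9.57165473e-01 -1.01535710e-03]
 [ 1.08373022e-04 -1.09357766e-03 -9.99999396e-01]]
```

View pics/top0.png

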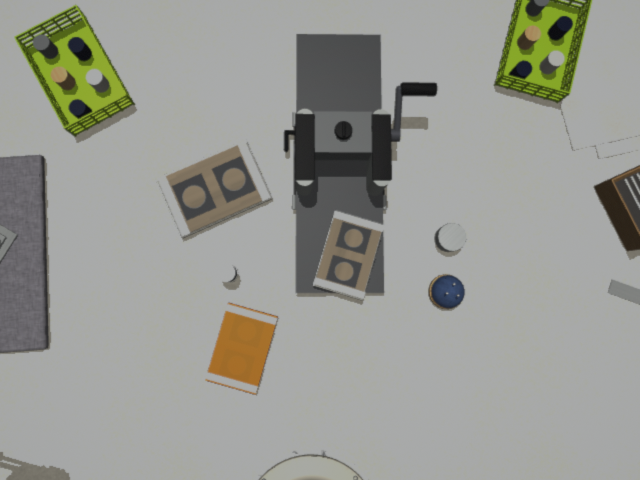

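View pics/side0.png

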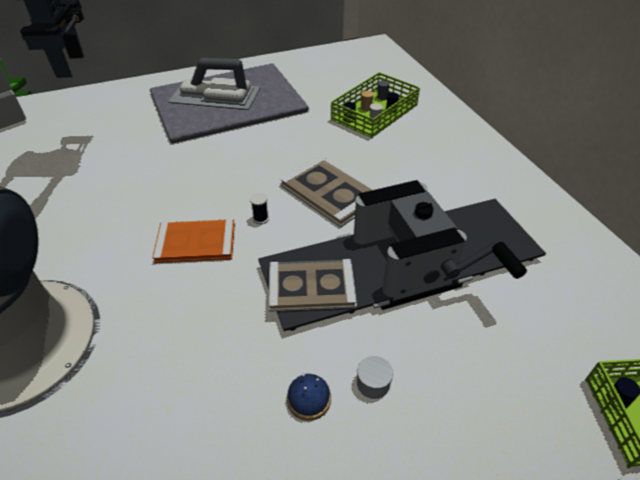

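```bash
python3 - <<'E'
import cv2
a=cv2.imread("pics/top0.png")[20:320,270:480]
cv2.imwrite("pics/topz.png",cv2.resize(a,None,fx=2.66,fy=2,interpolation=2) if 0 else cv2.resize(a[80:290],None,fx=2.8,fy=2.8,interpolation=cv2.INTER_CUBIC))
a=cv2.imread("pics/side0.png")[170:340,240:560]
cv2.imwrite("pics/sidez.png",cv2.resize(a,None,fx=2.5,fy=2.5,interpolation=cv2.INTER_CUBIC))
E
```

```text
(no output)
```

View pics/topz.png

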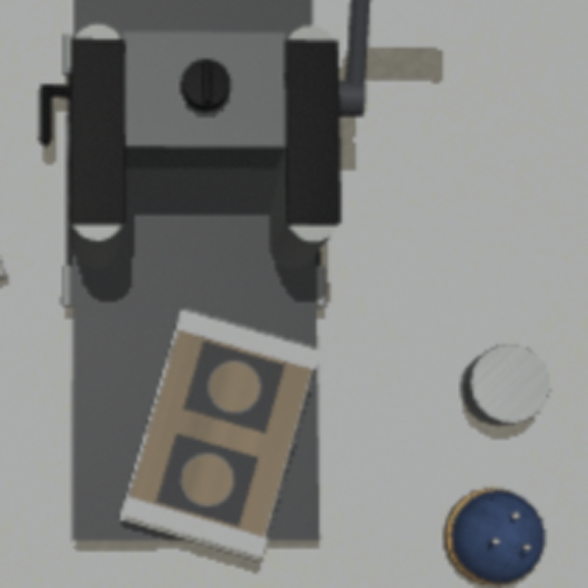

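View pics/sidez.png

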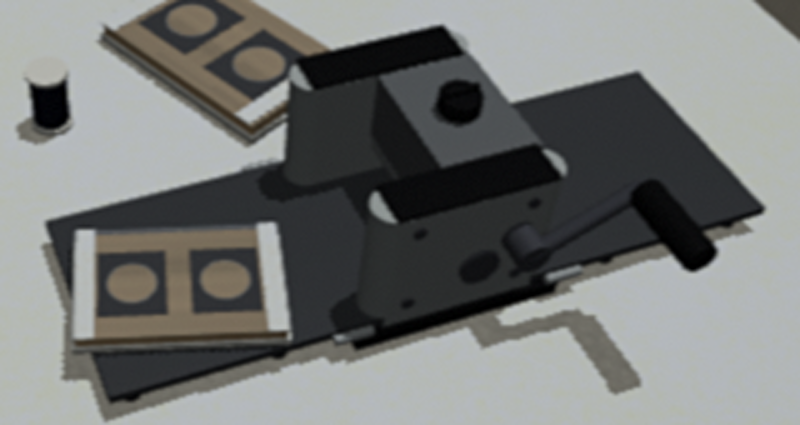

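```bash
cat > h.py <<'E'
import numpy as np, cv2
from rig import arm
def ray(n,uv,z):
    c=arm.get_calibration(n);K=c["intrinsics"];T=c["cam_to_world"]
    uv=np.atleast_2d(np.array(uv,float))
    d=np.c_[(uv-K[:2,2])/[K[0,0],K[1,1]],np.ones(len(uv))]@T[:3,:3].T
    o=T[:3,3];return (o+d*((z-o[2])/d[:,2])[:,None])[:,:2]
E
python3 - <<'E'
from h import *
z=lambda p:np.array(p)/2.8+[270,100]
s=lambda p:np.array(p)/2.5+[240,170]
# refined plate edges in top image
g=cv2.imread("pics/top0.png",0).astype(float)
def edge(rows,c0,c1,sgn):
    P=[]
    for r in rows:
        d=np.diff(cv2.GaussianBlur(g,(3,3),0)[r,c0:c1])*sgn
        i=d.argmax(); 
        P.append((c0+i+.5,r))
    return P
L=edge(range(210,288),288,304,-1);R=edge(list(range(40,75)),374,388,1)
Lb=edge(range(40,100),288,304,-1)
Rf=edge(range(275,290),376,392,1)
for n,P in(("L",L),("Lb",Lb),("R",R),("Rf",Rf)):
    w=ray("top",P,.024);m=np.median(w,0);print(n,m,np.polyfit(w[:,0],w[:,1],1))
print("plate top",ray("top",[z((72,540)),z((319,541)),(296,35),(381,35)],.024))
print("plate side",ray("side",s([(47,222),(110,400),(640,72),(765,208)]),.024))
pt=ray("top",z([(181,311),(316,366),(262,557),(122,518)]),.042)
ps=ray("side",s([(277,223),(291,340),(72,345),(77,230)]),.042)
for p in(pt,ps):
    print(p, p.mean(0), np.linalg.norm(np.roll(p,-1,0)-p,axis=1))
print("objs",ray("top",z([(508,384),(500,537)]),.04))
print(ray("top",[(230,273)],.06))
E
```

```text
L [0.54565146 0.01938477] [-0.01289215  0.02652276]
Lb [0.92579549 0.01107211] [-0.0215197   0.03099495]
R [ 0.95034724 -0.17037829] [-0.03864865 -0.13364865]
Rf [ 0.47332259 -0.15805677] [-0.03925496 -0.13947651]
plate top [[ 0.45564213  0.02075614]
 [ 0.45065594 -0.15803867]
 [ 1.0023403   0.00835838]
 [ 0.99938977 -0.17334592]]
plate side [[ 0.45741252  0.01665897]
 [ 0.45205228 -0.16296268]
 [ 1.00528157  0.00248506]
 [ 0.99998281 -0.17477542]]
[[ 0.61841934 -0.06175048]
 [ 0.57619552 -0.15811349]
 [ 0.44025852 -0.11424548]
 [ 0.47024978 -0.01528524]] [ 0.52628079 -0.08734867] [0.10520779 0.14284002 0.10340506 0.15528438]
[[ 0.62114961 -0.06487921]
 [ 0.58554447 -0.17233884]
 [ 0.43828557 -0.12093873]
 [ 0.47377433 -0.01632148]] [ 0.5296885  -0.09361956] [0.11320468 0.15597164 0.11047272 0.1551687 ]
objs [[ 0.5602368  -0.29715598]
 [ 0.45035521 -0.28557446]]
[[0.49723474 0.14878016]]
```

```bash
cat >> h.py <<'E'
C=np.array([.728,-.0775]);YAW=-.0245
def W(x,y,z):
    c,s=np.cos(YAW),np.sin(YAW);return [C[0]+c*x-s*y,C[1]+s*x+c*y,z]
def Lc(p):
    c,s=np.cos(YAW),np.sin(YAW);return (np.asarray(p)-C)@np.array([[c,-s],[s,c]])
def ori(a): # jaw (tool y) angle rel. to cutter x
    a+=YAW;y=np.array([np.cos(a),np.sin(a),0]);z=np.array([0,0,-1.]);return np.c_[np.cross(y,z),y,z]
def snap(n,name):
    cv2.imwrite(f"pics/{name}.png",arm.snapshot(n)[:,:,::-1])
E
python3 - <<'E'
from h import *
for a in(0,np.pi): print(arm.solve_ik(W(-.205,-.122,.12),ori(a)))
for a in(np.pi/2,-np.pi/2): print(arm.solve_ik(W(-.31,0,.1),ori(a)),arm.solve_ik(W(-.176,0,.03),ori(a)))
print(arm.current_width())
E
```

```text
[-2.66615721e+01  2.91174511e+01  9.32384556e+01 -2.54444375e-14
  5.76440934e+01 -2.52578255e+01]
[-2.66615721e+01  2.91174511e+01  9.32384556e+01 -2.54444375e-14
  5.76440934e+01  1.54742174e+02]
[-1.75747119e+01  2.26809681e+01  1.12138800e+02 -2.54444375e-14
  4.51802319e+01 -1.06170965e+02] [-1.36957562e+01  3.68782507e+01  9.69716479e+01 -2.54444375e-14
  4.61501013e+01 -1.02292010e+02]
[-1.75747119e+01  2.26809681e+01  1.12138800e+02 -2.54444375e-14
  4.51802319e+01  7.38290347e+01] [-1.36957562e+01  3.68782507e+01  9.69716479e+01 -2.54444375e-14
  4.61501013e+01  7.77079904e+01]
0.09144939796182158
```

```bash
python3 - <<'E'
from h import *
arm.move_to(W(-.205,-.122,.16),ori(0))
arm.move_l(W(-.205,-.122,.031),feed=.12)
f0=arm.current_force()
arm.move_l(W(-.205,-.073,.031),feed=.04)
print(f0,arm.current_force(),arm.current_t(),Lc(arm.current_ee_pos()[:2]))
snap("top","t1");snap("side","s1")
a=cv2.imread("pics/side0.png");
for n,o,r in(("t1","t1z",(100,310,270,480)),("s1","s1z",(170,340,220,500))):
    b=cv2.imread(f"pics/{n}.png")[r[0]:r[1],r[2]:r[3]];cv2.imwrite(f"pics/{o}.png",cv2.resize(b,None,fx=2.8,fy=2.8,interpolation=cv2.INTER_CUBIC))
E
```

```text
[ 0.34384215 -0.2884731   0.42226497] [-0.59575177  1.15076487  0.29387585] 5.7333 [-0.20518733 -0.07304924]
```

View pics/t1z.png

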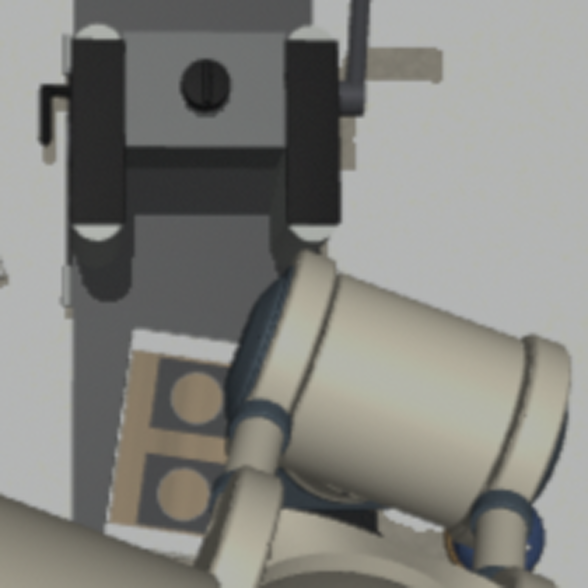

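View pics/s1z.png

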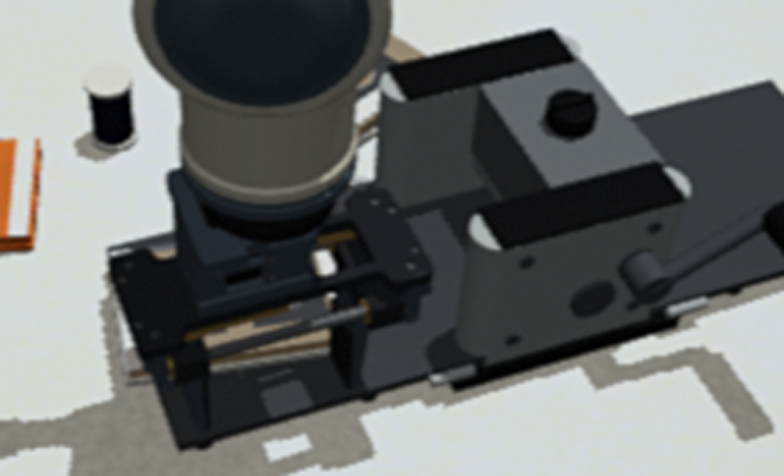

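```bash
cat >> h.py <<'E'
def look(k):
    snap("top","t"+k);snap("side","s"+k)
    for n,o,r in(("t"+k,f"t{k}z",(100,310,270,480)),("s"+k,f"s{k}z",(170,340,220,500))):
        b=cv2.imread(f"pics/{n}.png")[r[0]:r[1],r[2]:r[3]];cv2.imwrite(f"pics/{o}.png",cv2.resize(b,None,fx=2.8,fy=2.8,interpolation=cv2.INTER_CUBIC))
def tz(p): return np.array(p)/2.8+[270,100]
def sz(p): return np.array(p)/2.8+[220,170]
def pack(n,p): # FL,FR,RR,RL zoomed corners
    q=Lc(ray("top" if n=="t" else "side",(tz if n=="t" else sz)(p),.042))*1000
    e=[q[0]-q[3],q[1]-q[2]];f=[q[0]-q[1],q[3]-q[2]]
    print(n,np.round(q,1).tolist(),"c",q.mean(0).round(1),"yaw long",[round(np.arctan2(v[1],v[0]),3) for v in e],"short",[round(np.arctan2(-v[0],v[1]),3) for v in f],"len",[round(np.linalg.norm(v),1) for v in e+f])
E
python3 - <<'E'
from h import *
arm.move_l(W(-.205,-.13,.031),feed=.15)
arm.move_l(W(-.205,-.13,.16),feed=.2)
arm.move_to(W(-.36,-.19,.22),ori(-np.pi/2))
look("2");print(arm.current_t())
E
```

```text
8.4833
```

View pics/t2z.png

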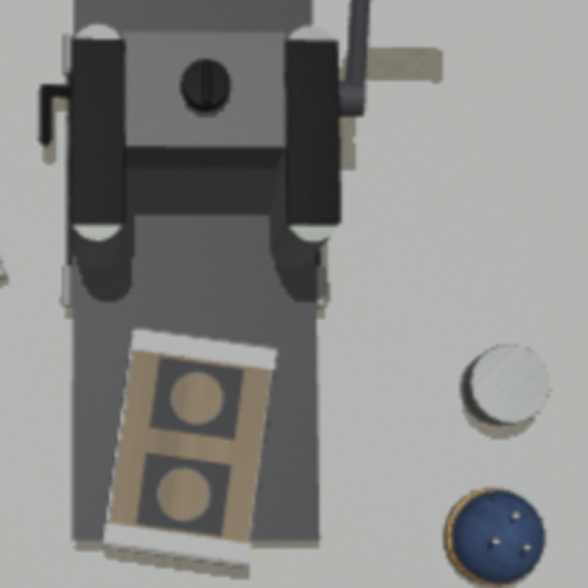

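View pics/s2z.png

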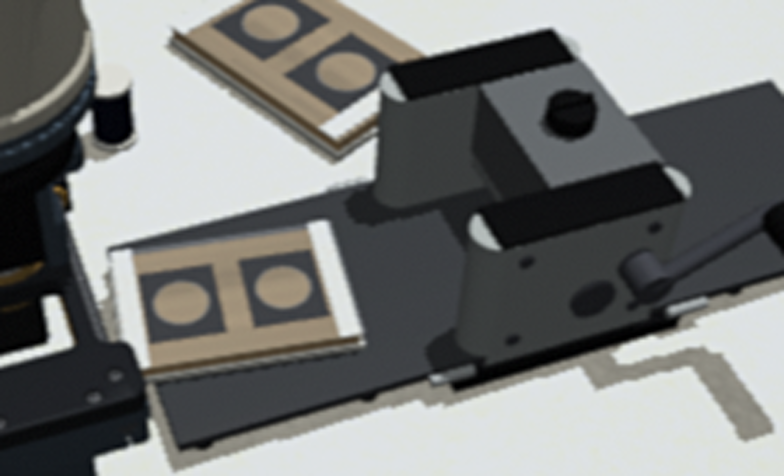

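```bash
python3 - <<'E'
from h import *
pack("t",[(134,329),(277,350),(250,566),(104,543)])
pack("s",[(330,220),(363,340),(150,370),(112,248)])
E
```

```text
t [[-123.2, 47.1], [-138.2, -56.2], [-293.1, -35.2], [-276.9, 68.7]] c [-207.9    6.1] yaw long [np.float64(-0.139), np.float64(-0.135)] short [np.float64(-0.144), np.float64(-0.155)] len [np.float64(155.2), np.float64(156.3), np.float64(104.4), np.float64(105.1)]
s [[-120.6, 45.1], [-139.1, -63.5], [-277.0, -40.8], [-273.1, 70.7]] c [-202.4    2.9] yaw long [np.float64(-0.166), np.float64(-0.163)] short [np.float64(-0.169), np.float64(-0.035)] len [np.float64(154.6), np.float64(139.8), np.float64(110.2), np.float64(111.5)]
```

```bash
python3 - <<'E'
from h import *
arm.move_to(W(-.205,.108,.16),ori(0))
arm.move_l(W(-.205,.108,.031),feed=.12)
arm.move_l(W(-.205,.0685,.031),feed=.03)
print(arm.current_force(),Lc(arm.current_ee_pos()[:2]))
arm.move_l(W(-.205,.115,.031),feed=.15)
arm.move_l(W(-.205,.115,.16),feed=.2)
arm.move_to(W(-.345,0,.2),ori(-np.pi/2))
look("3");print(arm.current_t())
E
```

```text
[ 0.48598338 -0.7890333   0.16316408] [-0.20478445  0.06853082]
15.0167
```

View pics/t3z.png

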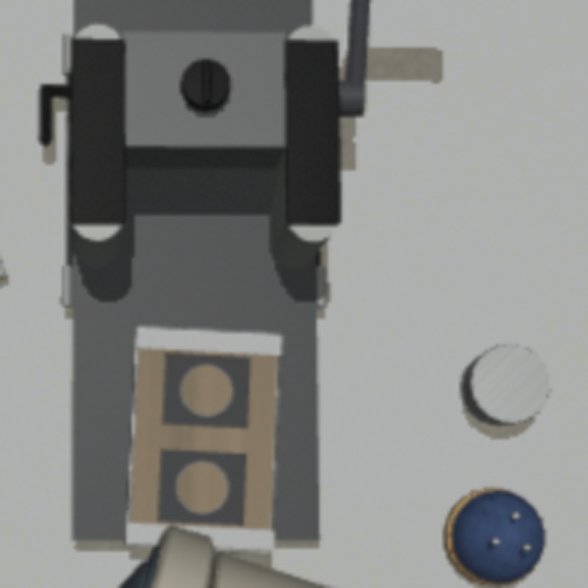

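View pics/s3z.png

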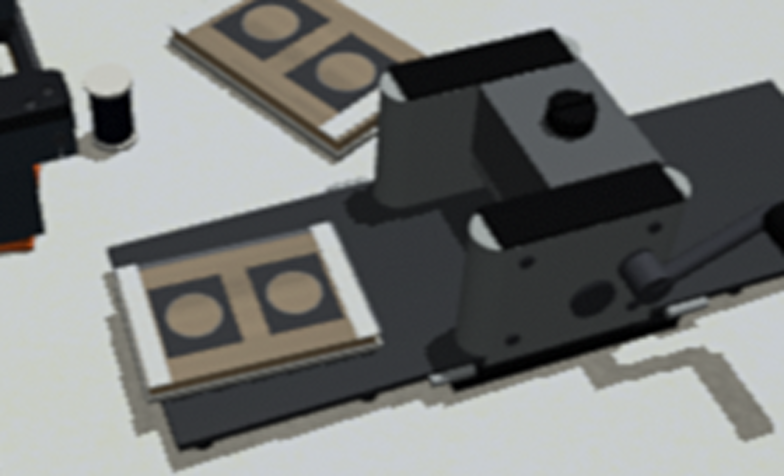

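```bash
python3 - <<'E'
from h import *
pack("t",[(138,327),(282,336),(272,555),(128,545)])
pack("s",[(332,222),(380,338),(160,391),(118,266)])
arm.grip(.064)
arm.move_l(W(-.345,0,.031),feed=.2)
arm.move_l(W(-.252,0,.031),feed=.05)
print(arm.current_force(),Lc(arm.current_ee_pos()[:2]))
look("4");print(arm.current_t())
E
```

```text
t [[-121.7, 44.2], [-128.0, -60.0], [-285.3, -50.9], [-278.3, 51.6]] c [-203.3   -3.8] yaw long [np.float64(-0.047), np.float64(-0.057)] short [np.float64(-0.06), np.float64(-0.068)] len [np.float64(156.8), np.float64(157.6), np.float64(104.4), np.float64(102.8)]
s [[-120.0, 42.8], [-128.0, -65.6], [-275.6, -59.0], [-273.5, 53.0]] c [-199.2   -7.2] yaw long [np.float64(-0.066), np.float64(-0.045)] short [np.float64(-0.074), np.float64(-0.019)] len [np.float64(153.8), np.float64(147.7), np.float64(108.7), np.float64(112.0)]
[-0.39683333  0.41464464 -0.18427402] [-2.52000689e-01 -2.28563203e-05]
18.7167
```

View pics/t4z.png

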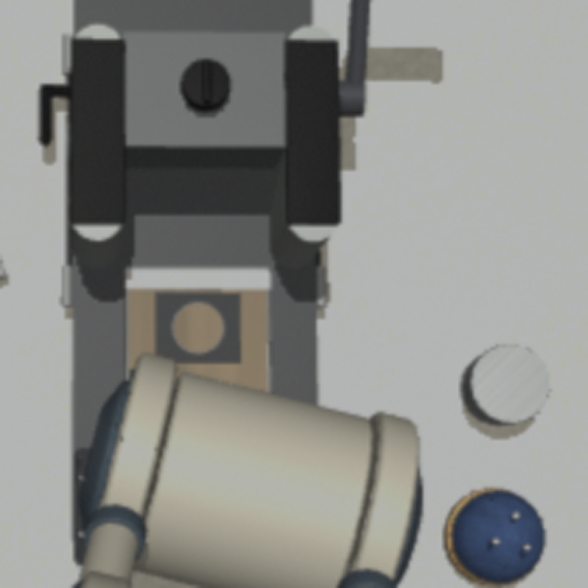

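View pics/s4z.png

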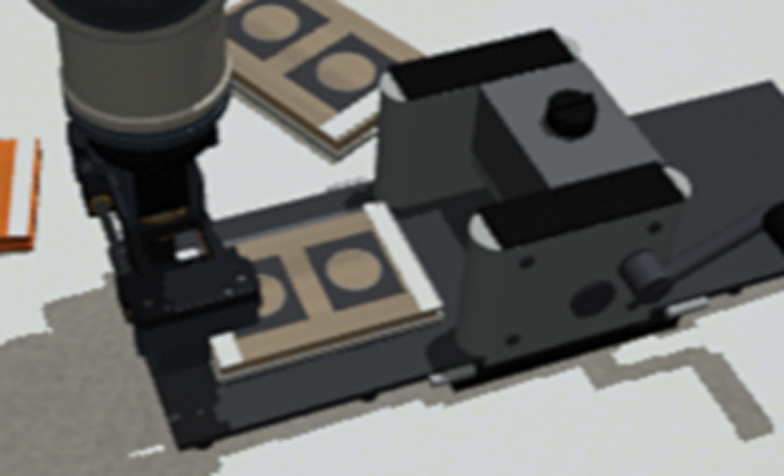

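```bash
python3 - <<'E'
from h import *
print(Lc(ray("top",tz([(127,268),(272,270),(127,330),(270.5,330)]),.042))*1e3)
print(Lc(ray("side",sz([(383,202),(441,308),(218,371)]),.042))*1e3)
print("plate",Lc(ray("top",tz([(73,340),(317.5,340)]),.024))*1e3, "plate rear side",Lc(ray("side",sz([(768,82)]),.024))*1e3)
# cheek tops inner edges (z ~.135-.159)
for z in(.135,.159):print(z,Lc(ray("top",tz([(125,215),(287,215),(125,60),(286,60)]),z))*1e3)
E
```

```text
[[ -78.50456724   52.13467362]
 [ -79.61768011  -53.28309819]
 [-123.9259923    52.18041847]
 [-123.63732261  -51.69235172]]
[[ -78.4231621    49.08449598]
 [ -79.93392827  -55.52028472]
 [-236.08839717  -56.08013535]]
plate [[-128.926448     91.25031057]
 [-128.4457558   -88.38054291]] plate rear side [[270.69360463  86.60598562]]
0.135 [[-59.20900214  56.19714523]
 [-58.77718178 -52.43154839]
 [ 47.57987951  56.10493397]
 [ 48.19351016 -53.09107331]]
0.159 [[-64.33233648  56.87952063]
 [-63.91040545 -49.26141339]
 [ 40.01092001  56.78942114]
 [ 40.6104976  -49.9058342 ]]
```

```bash
python3 - <<'E'
from h import *
x=-.252
d=np.array([np.cos(YAW),np.sin(YAW)])
log=[]
while x<-.170:
    st=.006 if x<-.190 else .001
    x+=st
    arm.move_l(W(x,.0015*min(1,(x+.252)/.03),.031),feed=.03 if st>.002 else .015)
    F=arm.current_force();f=-(F[:2]@d);log.append((round(x,4),round(f,1),round(F[1],1),round(F[2],1)))
    if f>8: break
print(*log,sep="\n")
print(arm.current_t(),Lc(arm.current_ee_pos()[:2]))
look("5")
E
```

```text
(-0.246, np.float64(-0.7), np.float64(-0.2), np.float64(-0.3))
(-0.24, np.float64(0.2), np.float64(-0.0), np.float64(-0.3))
(-0.234, np.float64(-0.7), np.float64(0.5), np.float64(-0.4))
(-0.228, np.float64(-0.2), np.float64(-0.2), np.float64(-0.4))
(-0.222, np.float64(0.4), np.float64(0.2), np.float64(-0.5))
(-0.216, np.float64(-0.2), np.float64(0.0), np.float64(0.5))
(-0.21, np.float64(0.5), np.float64(1.0), np.float64(0.0))
(-0.204, np.float64(0.6), np.float64(0.2), np.float64(-0.2))
(-0.198, np.float64(-0.3), np.float64(-0.1), np.float64(0.2))
(-0.192, np.float64(-0.4), np.float64(0.3), np.float64(-0.7))
(-0.186, np.float64(-0.2), np.float64(0.4), np.float64(0.0))
(-0.185, np.float64(-0.6), np.float64(-0.7), np.float64(-0.7))
(-0.184, np.float64(2.4), np.float64(-0.3), np.float64(1.1))
(-0.183, np.float64(0.9), np.float64(0.7), np.float64(0.0))
(-0.182, np.float64(1.3), np.float64(0.6), np.float64(-1.1))
(-0.181, np.float64(1.6), np.float64(0.4), np.float64(-0.8))
(-0.18, np.float64(0.9), np.float64(-0.2), np.float64(-0.0))
(-0.179, np.float64(1.6), np.float64(0.4), np.float64(-0.4))
(-0.178, np.float64(1.1), np.float64(0.6), np.float64(0.8))
(-0.177, np.float64(1.5), np.float64(-0.2), np.float64(0.7))
(-0.176, np.float64(1.0), np.float64(0.1), np.float64(0.7))
(-0.175, np.float64(4.3), np.float64(0.5), np.float64(2.8))
(-0.174, np.float64(9.8), np.float64(-1.0), np.float64(6.5))
25.5667 [-0.17536082  0.00161787]
```

View pics/t5z.png

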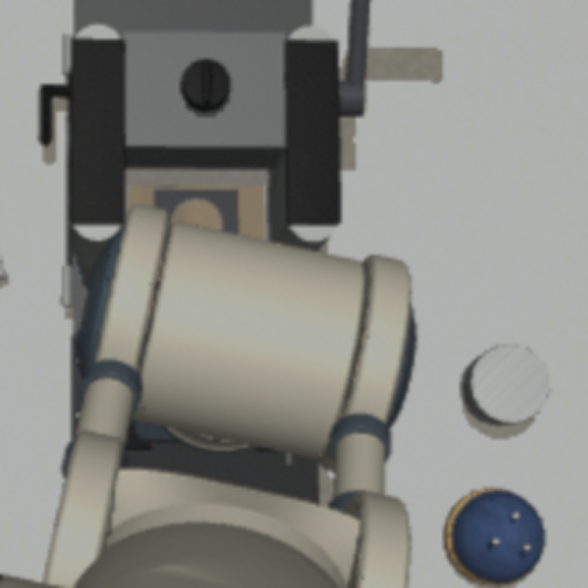

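View pics/s5z.png

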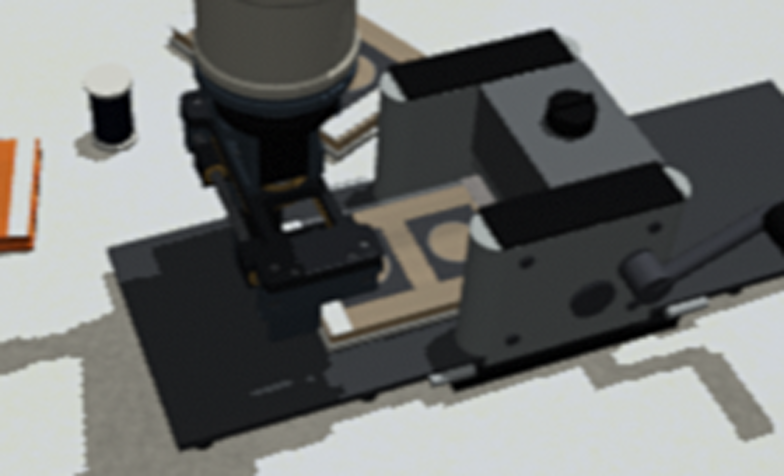

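```bash
python3 - <<'E'
from h import *
arm.move_l(W(-.23,.0015,.031),feed=.05)
arm.move_l(W(-.3,0,.2),feed=.2)
arm.move_to(W(-.36,.16,.25),ori(-np.pi/2))
print(arm.current_t(),arm.current_force());look("6")
E
```

```text
28.7417 [ 0.92658831  0.05173822 -0.13893554]
```

View pics/t6z.png

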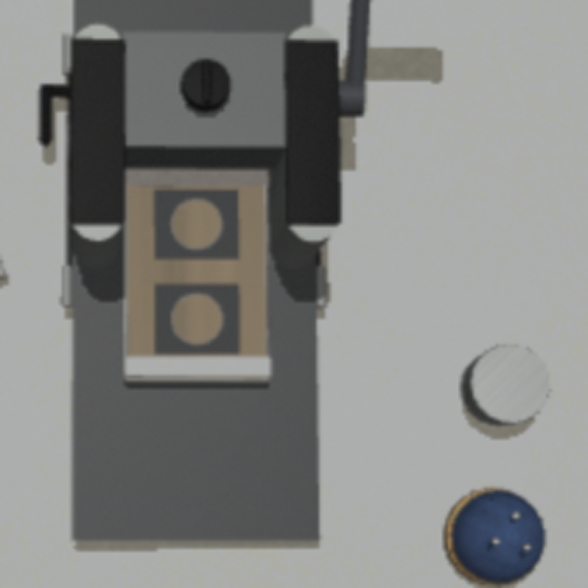

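View pics/s6z.png

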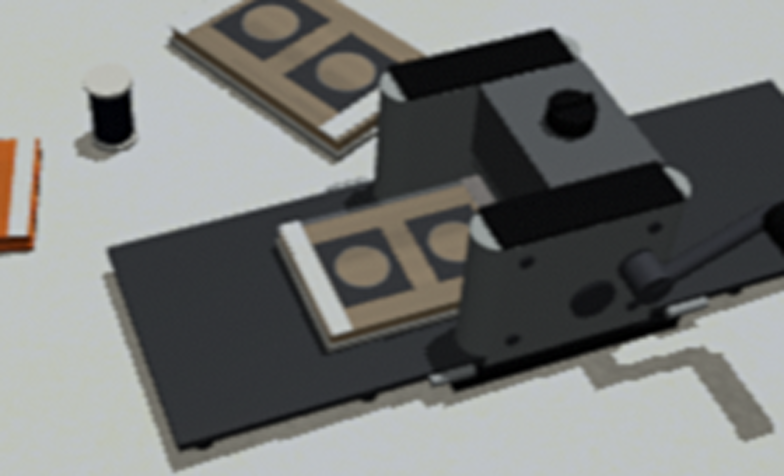

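```bash
python3 - <<'E'
from h import *
print("pack rear top",Lc(ray("top",tz([(125,381),(271,379)]),.042))*1e3)
print("pack rear side",Lc(ray("side",sz([(279,226),(331,338)]),.042))*1e3)
print("plate front top",Lc(ray("top",tz([(72.5,541),(319.5,541)]),.024))*1e3)
print("plate front side",Lc(ray("side",sz([(108,248),(180,447)]),.024))*1e3)
E
```

```text
pack rear top [[-160.98720783   53.65796798]
 [-159.29950683  -51.64954979]]
pack rear side [[-156.56370278   51.67887514]
 [-158.15444988  -54.96136212]]
plate front top [[-275.40126312   91.19126988]
 [-275.28759662  -87.67172456]]
plate front side [[-273.08788829   88.25744678]
 [-273.08389138  -91.64523367]]
```

```bash
python3 - <<'E'
from h import *
arm.sign_off();print(arm.current_t())
E
```

```text
the job is handed in; nothing more can be done
the job is handed in; nothing more can be done
```

The pack is loaded: it lies flat between the cheeks with its front edge against the roller. I handed the job in at about 29 s of the 64 s allowed; sign-off reports no verdict.

**What I did:** I pushed the pack with both fingers on its right side, then on its left, which centred it and left about 0.06 rad of skew. I then pushed from behind, which squared it as it went in. The final push was in 1 mm steps and stopped when the force rose to 9.8 N at the roller. The pack was never gripped or lifted. I then withdrew the arm clear of everything.

**Last checks:**

| Check | Top camera | Side camera |
|---|---|---|
| Rear edge from front end of feed table (loaded: 115 mm) | 115 mm | 116 mm |
| Offset from the table's centre line | about 1 mm | about 0 mm |
| Skew | about 0.02 rad | about 0.02 rad, opposite sign |

- **Other objects:** the pincushion, spool and tin looked unmoved in the final pictures, but I did not measure them again.
- **Disagreements:** the two cameras differed by 2–4 mm in absolute position, about what the 2 mm calibration allows. I therefore judged the pack by its position relative to the feed table. The corners I picked gave a pack length of mostly 154–158 mm, with two side-view readings as low as 140 mm, against the stated 160 mm.
- **Unexplained force:** at the end stop the force reading also showed 6.5 N upward, which I did not look into.

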